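# Rack the closed spice jars, leave the open ones drying

### The arm

A 7-joint arm with a two-finger parallel gripper is mounted at the origin on the work surface. World frame = base frame: x ahead of the robot, y to its left, z up, the work surface at z = 0. Lengths are in mm, angles in rad, forces in N, time in s.
With the tool pointing down it reaches from about 425 to 875 mm from the base axis. Payload 8.4 kg.
Tool frame: the origin (TCP) lies midway between the tips of the shut fingers; the grasp point (between the pads) lies 19 mm behind it; z points along the fingers, y is the direction in which the jaws open and shut (so a half turn about z gives the same grasp; the last joint's range is limited). The gripper opens to 85 mm and grips with 20 to 120 N. Pads are 22 mm wide; open, the fingers measure 114 mm over their backs; the gripper's body (76 mm by 85 mm) begins 54 mm behind the grasp point. The pads swing forward as they close: fully open they stand 13 mm farther back than shut.
Start: joints at [-1.327, 0.333, 0.04, 1.465, -0.013, 1.343, -0.059], TCP at [218.482, 612.152, 231.308] pointing down, gripper open.
Joint ranges: [-2.58, 2.58], [-0.38, 2.09], [-1.3, 1.39], [0.25, 2.4], [-1.5, 4.64], [0.08, 2.09], [-2.65, 2.65]. Speed limits (rad/s): [2.22, 2.22, 2.79, 2.79, 3.14, 3.14, 3.14].

### API

Orientations are given as a unit quaternion [x, y, z, w].
In Python, from workcell import arm, optics, order, spotter gives the robot as it stands.
- The arm moves only by the tool send_rows, never from a script. Its argument "deltas" is a list of rows, each a list of 6 numbers: the shift along the tool's x, y, z in m, then the turn, a rotation vector about the tool's x, y, z in rad. A call has exactly 8 rows; each row shifts and turns the commanded pose from where the row before left it, along the tool's axes as they then stand; what a row does not reach is not made up. A row lasts 1/8 s, in which the tool goes at most 62.5 mm and 10.7 degrees, less where a joint would pass 70% of its speed; a pose out of reach is approached as far as the arm can. A call with a gripper value outside its range is refused whole. "fingers" is the closure, from 0 (fully open) to 1 (shut), set as the call begins (left out, the last holds). The fingers move at their own pace and stop on an object; "squeeze" is the grip in N (left out, the last holds). Time passes only in rows, so rows that do not move let the fingers close, or fill a call up. It gives the time, the measured TCP pose, the force and the opening at its end, in the units of the state.
- arm.state(): the state, without advancing time (a new reading comes with each control period).
- optics.get_image(name): name is "scene" or "top" or "wrist"; returns the picture (400x640x3 uint8, blue, green, red); there is no depth.
- optics.camera_info(name): a dict with "K" (3x3 intrinsics, pixels), "distortion" ([k1, k2, p1, p2, k3] as OpenCV has them; the pictures are not rectified), "eye" and "orientation" of the camera in the world. Camera axes: x right, y up, looking along -z (the intrinsics and any distortion apply to the point x, -y, -z); pixel columns grow to the right and rows downward; lengths in mm; the calibration is good to about 2 mm. A picture is of the moment at which its call begins: read the wrist's pose just before it. camera_info takes no time and is no camera call; for the wrist camera it gives the pose at the moment of the call.
- order.finish_job(): hands the job in, once; it reports no verdict.
Trained networks look in the newest picture that a camera, given by its name, has taken for a name from the list of things; names that differ only in an ending like _2 or _b are one class to them, and where a whole thing is asked for, a point or a joint stands for the part that bears it (a point fixed in the world has none). Each returns a list of dicts, best first, with "conf" (0 to 1); they miss things now and then, are a little off and sometimes report something else, mostly with a low value. They report only what shows in the picture. A call takes as long as a camera call. They do not tell look-alikes from the thing itself.
- spotter.recognise(camera, target): "xyz" ([x, y, z] in mm, in the coordinates of the camera as it stood for that picture, good to about 4 mm: the middle of the surface that is visible of it).
The state is a dict: "clock": time; "q": joint angles; "joint_velocities": joint speeds; "effort": joint torques, N m; "tool_pos": TCP position; "orientation": TCP orientation; "ft_force": force on the tool from outside, world axes, zero at the start; "moment": the same for the moment, N m; "width": opening from 0.0 (shut) to 1.0 (fully open).
Only numpy, scipy, OpenCV 4.12 (cv2) and the standard library are available. Lean on these libraries where they do the work, as an engineer would, in place of code of your own. Each camera call takes 0.05 s, during which the arm holds its last target. There are 200 camera calls.

### The job

Three of the washed jars have their lids back on: stand each of them upright in the ring on the wooden tray that goes with its size, the largest jar in the largest ring, the medium in the medium and the smallest in the smallest. The two jars without lids are still drying, so leave them where they are, and leave the bowl and the spatula where they are too. Do not knock anything over.

Things in the scene. Friction and masses are not known exactly. Their poses are not given: they have to be found in the camera images.
- jar_large: largest closed jar, standing upright: white plastic body with a flat grey plastic screw-top lid. 98 mm tall in all; lid 62 mm across and 24 mm tall, at the top; body 58 mm across. Origin: centre of the underside, z up. Weight unknown, under 0.35 kg. Belongs in the large ring.
- jar_medium: medium closed jar, standing upright: white plastic body with a flat grey plastic screw-top lid. 86 mm tall in all; lid 51 mm across and 24 mm tall, at the top; body 47 mm across. Origin: centre of the underside, z up. Weight unknown, under 0.35 kg. Belongs in the medium ring.
- jar_small: smallest closed jar, standing upright: white plastic body with a flat grey plastic screw-top lid. 74 mm tall in all; lid 40 mm across and 24 mm tall, at the top; body 36 mm across. Origin: centre of the underside, z up. Weight unknown, under 0.35 kg. Belongs in the small ring.
- open_large: large open jar, still drying: the same white plastic jar without a lid, its mouth open and hollow. 92 mm tall, body 58 mm across. Origin: centre of the underside, z up. Stays where it is.
- open_medium: medium open jar, still drying: the same white plastic jar without a lid, its mouth open and hollow. 80 mm tall, body 47 mm across. Origin: centre of the underside, z up. Stays where it is.
- ring_large: largest steel ring, upright short tube fixed on the tray floor: 82 mm inside diameter, 4 mm wall, 18 mm tall. Origin: centre of its underside, at the height of the tray floor inside it (8 mm above the ledge), z up; x points across the tray (its short way), y along the row of three rings. Which ring sits where in the row (three places 92 mm apart) changes from start to start. The wooden tray is fixed, 118 mm by 310 mm, with a 22 mm high rim.
- ring_medium: medium steel ring, upright short tube fixed on the tray floor: 70 mm inside diameter, 4 mm wall, 18 mm tall. Origin: centre of its underside, at the height of the tray floor inside it (8 mm above the ledge), z up; x points across the tray (its short way), y along the row of three rings. Which ring sits where in the row (three places 92 mm apart) changes from start to start. The wooden tray is fixed, 118 mm by 310 mm, with a 22 mm high rim.
- ring_small: smallest steel ring, upright short tube fixed on the tray floor: 59 mm inside diameter, 4 mm wall, 18 mm tall. Origin: centre of its underside, at the height of the tray floor inside it (8 mm above the ledge), z up; x points across the tray (its short way), y along the row of three rings. Which ring sits where in the row (three places 92 mm apart) changes from start to start. The wooden tray is fixed, 118 mm by 310 mm, with a 22 mm high rim.
- bowl: orange plastic bowl, 116 mm across the rim, 50 mm tall, to the left of the tray's end. Origin: centre of the underside. Stays where it is.
- spatula: wooden spatula lying flat beyond the tray, 260 mm long. Origin: on the underside at the middle of its length; x along it towards the blade. Stays where it is.
Things that resemble listed ones, but are neither listed nor needed, are in the scene too. What is shaped like the jar_large but green or red is not meant.

How it is judged (in metres and radians):
At the end, for the whole second after the job is handed in: Each closed jar stands upright (within 0.1 rad) on the tray floor (underside below 13 mm) inside the ring of its own size (centres within 15 mm), released and at rest; the open jars stand upright, and they, the bowl and the spatula are within 25 mm of where they started (horizontal distance between jar_large and ring_large below 0.015 m and height (world z) of each of jar_large, jar_medium, jar_small below 0.013 m and angle between each of jar_large, jar_medium, jar_small, open_large, open_medium's own z axis and vertical below 0.1 rad and linear speed of each of jar_large, jar_medium, jar_small below 0.02 m/s and angular speed of each of jar_large, jar_medium, jar_small below 0.2 rad/s and contact force between each of jar_large, jar_medium, jar_small and the fingers below 0.1 N and horizontal distance between jar_medium and ring_medium below 0.015 m and horizontal distance between jar_small and ring_small below 0.015 m and distance of each of open_large, open_medium, bowl, spatula from where it was at the start of the episode below 0.025 m); the robot touches nothing.
It fails at once if a closed jar is tipped over (angle between any of jar_large, jar_medium, jar_small's own z axis and vertical above 0.5 rad).
It fails at once if an open jar is tipped over or moved more than 25 mm from where it was (angle between any of open_large, open_medium's own z axis and vertical above 0.5 rad or distance of any of open_large, open_medium from where it was at the start of the episode above 0.025 m).
It fails at once if the bowl or the spatula is moved more than 25 mm from where it was (distance of any of bowl, spatula from where it was at the start of the episode above 0.025 m).
It also fails if it takes over 90 s, if anything falls off the work surface, if the arm or the gripper's body presses on something with over 40 N, if the wrist force passes 120 N, or if a joint passes its speed limit or range.

## Working session

There is one attempt and no reset: what is moved stays moved. The work goes in short steps, Python scripts to look and compute and a tool call to move; the robot and the scene stay as the last step left them, time stands still between calls to the robot, and variables do not carry over. Pictures are saved under pics/ and viewed, about 12 in all and at most 16, crops included, and the job is handed in when it is done.

Besides the shell and the picture viewer there is one more tool, called after "Emit:" by a JSON object that holds its "fn" and its "kwargs", one argument or row to a line. send_rows: Moves the arm, as the interface text tells. Its arguments: {"type":"object","properties":{"deltas":{"type":"array","items":{"type":"array","items":{"type":"number"}}},"fingers":{"type":"number"},"squeeze":{"type":"number"}},"required":["deltas"]}

```bash
mkdir -p pics; cat > h.py <<'E'
import numpy as np, cv2
from scipy.spatial.transform import Rotation as R
from workcell import arm, optics, order, spotter
def cam(n):
    c=optics.camera_info(n); return np.array(c["K"]),np.array(c["distortion"]),np.array(c["eye"]),R.from_quat(c["orientation"])
def ray(n,uv,z,c=None):
    K,d,e,r=c or cam(n)
    p=cv2.undistortPoints(np.array([[uv]],float),K,d)[0,0]
    v=r.apply([p[0],-p[1],-1]); return e+v*(z-e[2])/v[2]
def proj(n,P,c=None):
    K,d,e,r=c or cam(n)
    q=r.inv().apply(np.atleast_2d(P)-e)*[1,-1,-1]
    return cv2.projectPoints(q,np.zeros(3),np.zeros(3),K,d)[0][:,0]
def spot(n,t,c):
    return [(np.round(c[2]+c[3].apply(s["xyz"]),0).tolist(),round(s["conf"],2)) for s in spotter.recognise(n,t)]
E
python3 - <<'E'
from h import *
for n in("top","scene"):
    c=cam(n); im=optics.get_image(n); cv2.imwrite(f"pics/{n}0.png",im); print(n,c[2],c[0][0,0],c[1])
    for t in "jar_large jar_medium jar_small open_large open_medium ring_large ring_medium ring_small bowl spatula".split(): print(t,spot(n,t,c))
s=arm.state();print(s)
E
```

```text
top [ 297.53306577   52.16510315 1380.43174623] 416.4432593945355 [0.01247321 0.         0.         0.         0.        ]
jar_large [([400.0, 377.0, 99.0], 0.96), ([509.0, 364.0, 101.0], 0.94), ([507.0, 459.0, 97.0], 0.76), ([403.0, 499.0, 98.0], 0.58), ([436.0, 215.0, 35.0], 0.39)]
jar_medium [([529.0, -339.0, 85.0], 0.62)]
jar_small [([434.0, -202.0, 76.0], 0.66)]
open_large [([439.0, 23.0, 9.0], 0.64), ([436.0, -200.0, 74.0], 0.55)]
open_medium [([436.0, 216.0, 35.0], 0.44)]
ring_large [([638.0, 179.0, 28.0], 0.72)]
ring_medium [([642.0, 89.0, 25.0], 0.49)]
ring_small []
bowl [([696.0, 412.0, 27.0], 0.87), ([803.0, 20.0, 4.0], 0.27)]
spatula [([801.0, 19.0, 6.0], 0.74)]
scene [1353.55107336  -47.48739514  609.99903076] 366.77479065600323 [-0.02931884  0.          0.          0.          0.        ]
jar_large [([529.0, 462.0, 64.0], 0.83), ([421.0, 367.0, 82.0], 0.79), ([807.0, 6.0, 6.0], 0.75), ([534.0, 361.0, 69.0], 0.69), ([417.0, 496.0, 85.0], 0.69)]
jar_medium [([545.0, -343.0, 62.0], 0.69)]
jar_small [([449.0, -205.0, 47.0], 0.69)]
open_large [([638.0, 176.0, 20.0], 0.73), (
[... 297 characters left out ...]
)]
{'clock': 1.1, 'q': array([-1.32719879,  0.33322423,  0.03987291,  1.46538848, -0.01343032,
        1.34330415, -0.05850841]), 'joint_velocities': array([ 0.000815  ,  0.00056192, -0.0018337 , -0.00066517,  0.00097388,
        0.00105928, -0.00020133]), 'effort': array([ 1.14949802e-03, -6.58306003e+01,  1.36361293e+00, -4.05829525e+01,
        1.67905272e-02,  2.64429553e-03,  1.15738493e-05]), 'tool_pos': array([218.45714743, 612.16288975, 231.29747554]), 'orientation': array([ 1.70570692e-01,  9.85345441e-01, -2.66864152e-05, -2.57124743e-05]), 'ft_force': array([ 0.55147564, -0.59356766, -0.21512368]), 'moment': array([0.00240497, 0.00525129, 0.00404166]), 'width': 0.9982845610316431}
```

View pics/top0.png

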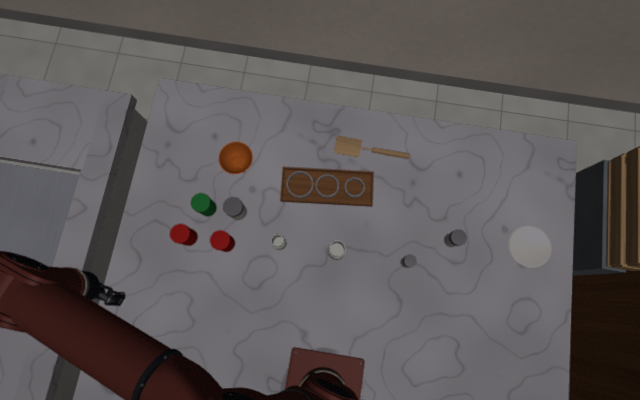

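View pics/scene0.png

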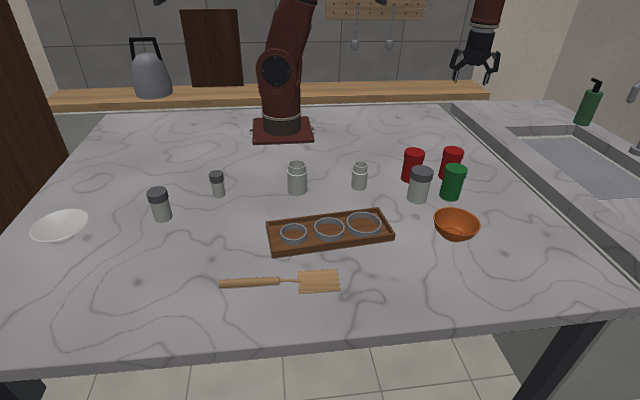

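The top view shows grey-lid jars at (234,207) large, (457,237) medium and (409,261) small. The rings are at (300,184) large, (327,185) medium and (355,187) small. The look-alikes are green at (202,204) and red at (182,234) and (221,241), and the open jars are at (279,242) and (337,250). Next I'll refine these positions with pixels and the calibration.

```bash
cat >> h.py <<'E'
def plan(xyz,jaw,n=8):
    """n equal rows from the measured pose to TCP xyz (mm), tool pointing down, jaw axis (tool y) at world angle jaw (deg, mod 180)"""
    s=arm.state(); r=R.from_quat(s["orientation"]); y=r.apply([0,1,0]); a=np.arctan2(y[1],y[0])
    d=np.deg2rad(jaw)-a; d=(d+np.pi/2)%np.pi-np.pi/2
    x=np.array([np.sin(a+d)*-1,np.cos(a+d),0]) ; yy=np.array([np.cos(a+d),np.sin(a+d),0])
    t=R.from_matrix(np.c_[np.cross(yy,[0,0,-1]),yy,[0,0,-1]])
    w=(r.inv()*t).as_rotvec()/n
    S=sum(R.from_rotvec(w*k).as_matrix() for k in range(n))
    v=np.linalg.solve(S,r.inv().apply(np.array(xyz)-s["tool_pos"]))/1000
    print("rows x%d:"%n,np.round(v,4).tolist(),np.round(w,4).tolist(),"now",np.round(s["tool_pos"],1),"jaw %.1f"%np.rad2deg(a),"width %.3f"%s["width"],"t",s["clock"],"F",np.round(s["ft_force"],1))
E
python3 - <<'E'
from h import *
im=cv2.imread("pics/top0.png"); c=cam("top")
hsv=cv2.cvtColor(im,cv2.COLOR_BGR2HSV)
for n,uv,z in(("L",(234,207),98),("M",(457,237),86),("S",(409,261),74),("ring L",(300,184),26),("ring M",(327,185),26),("ring S",(355,187),26)): print(n,ray("top",uv,z).round(1))
# crops enlarged
o=[]
for u,v in((234,207),(457,237),(409,261),(300,184),(327,185),(355,187)):
    o.append(cv2.resize(im[v-16:v+16,u-16:u+16],(256,256),interpolation=cv2.INTER_NEAREST))
cv2.imwrite("pics/crop.png",np.vstack([np.hstack(o[:3]),np.hstack(o[3:])]))
# tray outline
m=cv2.inRange(hsv,(3,90,30),(20,255,160)); k=np.zeros_like(m); k[155:215,270:385]=255; m&=k
print(cv2.minAreaRect(cv2.findNonZero(m)))
for t in((508,364,240),):plan(t,40)
E
```

```text
L [509.9 362.2  98. ]
M [ 530.  -341.4   86. ]
S [ 433.2 -204.3   74. ]
ring L [634.5 177.4  26. ]
ring M [645.6  87.4  26. ]
ring S [653.9  -6.4  26. ]
((327.06488037109375, 178.2666015625), (91.08445739746094, 49.72065734863281), 3.012787342071533)
rows x8: [-0.0478, -0.0064, -0.0011] [-0.0, -0.0, 0.0662] now [218.5 612.2 231.3] jaw 70.4 width 0.998 t 1.1 F [ 0.6 -0.6 -0.2]
```

View pics/crop.png

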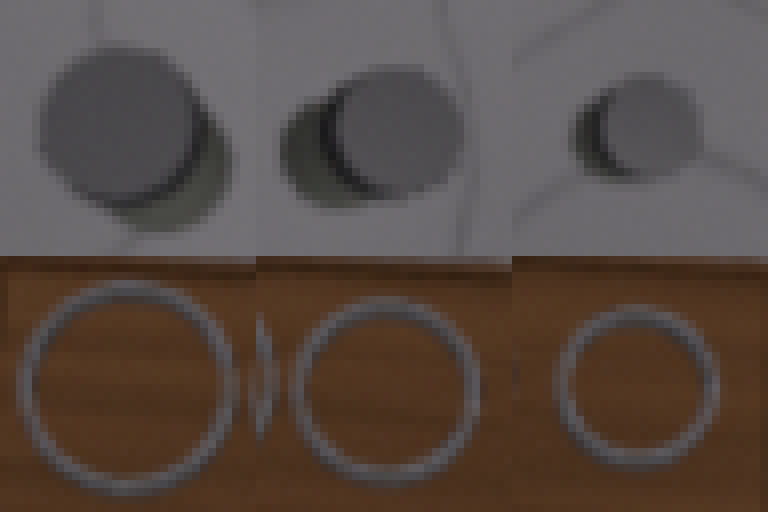

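The crops give sub-pixel centres for the lids and ring rims: large lid at (232.3,205.9), medium at (457.9,237.0), small at (409.9,260.4). The ring rims are at (299.5,184.1), (326.8,185.6) and (354.3,186.7). Each ring's size matches the row order I read earlier. I'll move above the large jar now.

Emit:
{"fn": "send_rows", "kwargs": {
  "deltas": [
    [-0.0478, -0.0064, -0.001, 0, 0, 0.066],
    [-0.0478, -0.0064, -0.001, 0, 0, 0.066],
    [-0.0478, -0.0064, -0.001, 0, 0, 0.066],
    [-0.0478, -0.0064, -0.001, 0, 0, 0.066],
    [-0.0478, -0.0064, -0.001, 0, 0, 0.066],
    [-0.0478, -0.0064, -0.001, 0, 0, 0.066],
    [-0.0478, -0.0064, -0.001, 0, 0, 0.066],
    [-0.0478, -0.0064, -0.001, 0, 0, 0.066]
  ],
  "fingers": 0,
  "squeeze": 40
}}

```text
clock: 2.1
tool_pos: [509.5, 363.2, 239.4]
orientation: [0.423, 0.906, 0.0, 0.0]
ft_force: [0.2, 0.5, -0.2]
width: 1.0
```

```bash
python3 - <<'E'
from h import *
for n,uv,z in(("L",(232.3,205.9),98),("M",(457.9,237),86),("S",(409.9,260.4),74),("rL",(299.5,184.1),26),("rM",(326.75,185.6),26),("rS",(354.25,186.7),26)): print(n,ray("top",uv,z).round(1))
s=arm.state(); print(s["q"].round(2))
c=cam("wrist"); im=optics.get_image("wrist")
cv2.imwrite("pics/w1.png",im)
for P in((506.5,365,98),): print(proj("wrist",P,c))
print(spot("wrist","jar_large",c)); plan((507,365,200),40)
E
```

```text
L [512.5 368.2  98. ]
M [ 530.4 -344.1   86. ]
S [ 435.5 -206.9   74. ]
rL [633.9 179.   26. ]
rM [643.5  87.9  26. ]
rS [654.5  -3.7  26. ]
[-0.93  0.28  0.3   1.53 -0.08  1.34  0.07]
[[314.94312389 188.74185176]]
[([403.0, 390.0, 95.0], 0.9), ([416.0, 492.0, 99.0], 0.77), ([504.0, 374.0, 100.0], 0.73), ([499.0, 472.0, 97.0], 0.68)]
rows x8: [0.0011, -0.0, 0.005] [0.0001, 0.0004, -0.0011] now [512.9 358.1 239.9] jaw 39.5 width 0.998 t 2.2 F [ 0.2 -0.6  0.3]
```

View pics/w1.png

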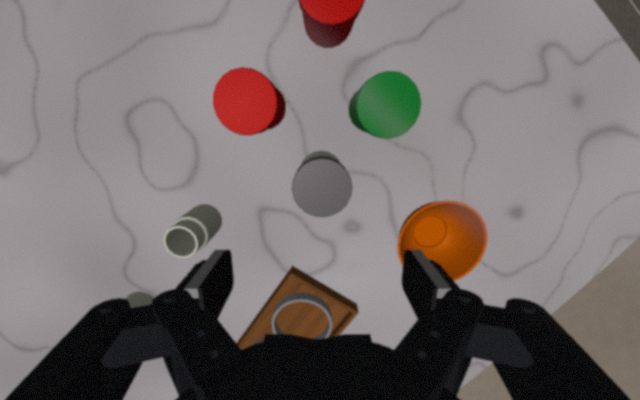

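The wrist view shows the grey lid at (322,186), with green at (388,103) and red at (248,100) up and to either side. The bowl is at (443,240). The jaw axis runs horizontally in the image and is clear on both sides of the lid.

```bash
python3 - <<'E'
from h import *
s=arm.state();c=cam("wrist"); im=optics.get_image("wrist")
print(c[2], s["tool_pos"])
g=cv2.medianBlur(cv2.cvtColor(im,cv2.COLOR_BGR2GRAY),5)
h=cv2.HoughCircles(g[130:250,260:390],cv2.HOUGH_GRADIENT,1,50,param1=60,param2=12,minRadius=24,maxRadius=38)
print(h)
p=(h[0,0,:2]+[260,130]); P=ray("wrist",p,98,c); print(P, ray("wrist",(322,186),98,c))
plan((P[0],P[1],72),40)
E
```

```text
[468.67940727 413.29358224 382.17966913] [512.90853067 358.06342143 239.88595652]
[[[62.5 50.5 30.8]]]
[510.80353315 370.90415161  98.        ] [514.03918926 366.22818834  98.        ]
rows x8: [0.0009, 0.0008, 0.021] [0.0001, 0.0001, -0.0005] now [510.7 361.3 239.7] jaw 39.8 width 1.000 t 2.25 F [-1.   0.9  0. ]
```

Emit:
{"fn": "send_rows", "kwargs": {
  "deltas": [
    [0.0003, 0.0015, 0.02, 0, 0, 0],
    [0.0003, 0.0015, 0.02, 0, 0, 0],
    [0.0003, 0.0015, 0.02, 0, 0, 0],
    [0.0003, 0.0015, 0.02, 0, 0, 0],
    [0, 0, 0.015, 0, 0, 0],
    [0, 0, 0, 0, 0, 0],
    [0, 0, 0, 0, 0, 0],
    [0, 0, 0, 0, 0, 0]
  ]
}}

```text
clock: 3.25
tool_pos: [512.8, 369.5, 145.3]
orientation: [0.422, 0.907, 0.001, 0.0]
ft_force: [0.2, 0.0, 0.1]
width: 0.999
```

```bash
cat >> h.py <<'E'
def lid(z,guess,r):
    ps=[]
    for i in range(3):
        c=cam("wrist"); im=optics.get_image("wrist"); g=cv2.medianBlur(cv2.cvtColor(im,cv2.COLOR_BGR2GRAY),5)
        u,v=proj("wrist",[*guess,z],c)[0]; rp=np.hypot(*(proj("wrist",[guess[0]+r,guess[1],z],c)[0]-(u,v)))
        w=int(rp*1.7); u0,v0=max(0,int(u)-w),max(0,int(v)-w)
        h=cv2.HoughCircles(g[v0:v0+2*w,u0:u0+2*w],cv2.HOUGH_GRADIENT,1,200,param1=60,param2=10,minRadius=int(rp*.88),maxRadius=int(rp*1.12))
        p=None if h is None else h[0,0,:2]+[u0,v0]
        print("pred",(u.round(),v.round(),rp.round()),"fit",p,None if h is None else h[0,0,2], None if p is None else ray("wrist",p,z,c).round(1),"tcp",arm.state()["tool_pos"].round(1))
    if p is not None: cv2.circle(im,tuple(int(a) for a in p),int(h[0,0,2]),(0,255,255),1)
    return im
E
python3 - <<'E'
from h import *
im=lid(98,(512,369),31); cv2.imwrite("pics/w2.png",im); plan((512,369,72),40)
E
```

```text
pred (np.float64(314.0), np.float64(224.0), np.float64(42.0)) fit [313.5 218.5] 44.1 [509.  371.8  98. ] tcp [512.7 369.5 145.2]
pred (np.float64(314.0), np.float64(224.0), np.float64(42.0)) fit [313.5 219.5] 43.0 [509.4 371.2  98. ] tcp [512.6 369.4 145.1]
pred (np.float64(314.0), np.float64(224.0), np.float64(42.0)) fit [313.5 221.5] 40.8 [510.2 370.1  98. ] tcp [512.5 369.4 144.9]
rows x8: [0.0, -0.0001, 0.0091] [0.0001, -0.0, 0.0002] now [512.5 369.4 144.9] jaw 40.1 width 1.004 t 3.4 F [ 0.   0.2 -1. ]
```

View pics/w2.png

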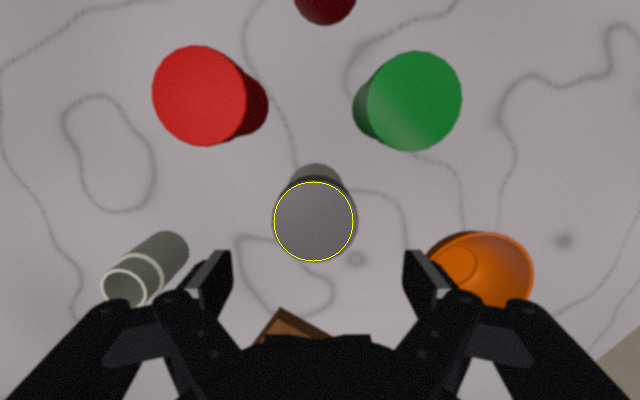

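The wrist view shows the lid circle at (313,221), centred between the fingers and with a clear drop on both sides. I'll descend and grip.

Emit:
{"fn": "send_rows", "kwargs": {
  "deltas": [
    [0.0005, 0, 0.014, 0, 0, 0],
    [0.0005, 0, 0.014, 0, 0, 0],
    [0.0005, 0, 0.014, 0, 0, 0],
    [0, 0, 0.014, 0, 0, 0],
    [0, 0, 0.014, 0, 0, 0],
    [0, 0, 0.013, 0, 0, 0],
    [0, 0, 0, 0, 0, 0],
    [0, 0, 0, 0, 0, 0]
  ]
}}

```text
clock: 4.4
tool_pos: [511.7, 370.5, 61.7]
orientation: [0.422, 0.907, 0.0, 0.0]
ft_force: [-0.1, 1.1, 0.6]
width: 1.005
```

Emit:
{"fn": "send_rows", "kwargs": {
  "deltas": [
    [0, 0, 0, 0, 0, 0],
    [0, 0, 0, 0, 0, 0],
    [0, 0, 0, 0, 0, 0],
    [0, 0, 0, 0, 0, 0],
    [0, 0, 0, 0, 0, 0],
    [0, 0, 0, 0, 0, 0],
    [0, 0, 0, 0, 0, 0],
    [0, 0, 0, 0, 0, 0]
  ],
  "fingers": 1,
  "squeeze": 40
}}

```text
clock: 5.4
tool_pos: [511.6, 370.5, 62.2]
orientation: [0.422, 0.907, 0.0, 0.0]
ft_force: [-1.4, -1.4, 5.4]
width: 0.715
```

Emit:
{"fn": "send_rows", "kwargs": {
  "deltas": [
    [0, 0, -0.005, 0, 0, 0],
    [0, 0, -0.01, 0, 0, 0],
    [0, 0, -0.02, 0, 0, 0],
    [0, 0, -0.025, 0, 0, 0],
    [0, 0, -0.025, 0, 0, 0],
    [0, 0, -0.025, 0, 0, 0],
    [0, 0, -0.02, 0, 0, 0],
    [0, 0, 0, 0, 0, 0]
  ]
}}

```text
clock: 6.4
tool_pos: [512.3, 371.0, 194.2]
orientation: [0.422, 0.907, 0.002, 0.001]
ft_force: [0.2, 0.1, -2.8]
width: 0.71
```

```bash
python3 - <<'E'
from h import *
im=optics.get_image("wrist"); cv2.imwrite("pics/w3.png",im); print(spot("wrist","jar_large",cam("wrist")))
plan((634,179,196),5)
E
```

```text
[([402.0, 390.0, 95.0], 0.97), ([418.0, 491.0, 64.0], 0.92), ([504.0, 470.0, 94.0], 0.88), ([502.0, 379.0, 230.0], 0.86)]
rows x8: [-0.0286, 0.004, -0.0006] [0.0, -0.0, 0.0766] now [511.2 370.3 191.4] jaw 40.1 width 0.715 t 6.5 F [ 0.2  0.1 -3.5]
```

View pics/w3.png

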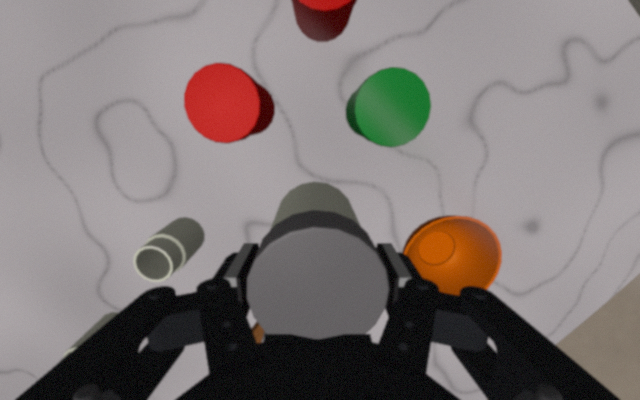

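Grasp verified: the jar hangs upright, with its lid centred between the pads at (318,283). I'll carry it to the large ring.

Emit:
{"fn": "send_rows", "kwargs": {
  "deltas": [
    [-0.0286, 0.004, -0.001, 0, 0, 0.0755],
    [-0.0286, 0.004, -0.001, 0, 0, 0.0755],
    [-0.0286, 0.004, -0.001, 0, 0, 0.0755],
    [-0.0286, 0.004, 0, 0, 0, 0.0755],
    [-0.0286, 0.004, 0, 0, 0, 0.0755],
    [-0.0286, 0.004, 0, 0, 0, 0.0755],
    [-0.0286, 0.004, 0, 0, 0, 0.0755],
    [-0.0286, 0.004, 0, 0, 0, 0.0755]
  ]
}}

```text
clock: 7.5
tool_pos: [635.6, 177.5, 194.3]
orientation: [0.674, 0.738, -0.0, -0.0]
ft_force: [-0.2, 0.5, -3.6]
width: 0.715
```

Emit:
{"fn": "send_rows", "kwargs": {
  "deltas": [
    [0, 0, 0, 0, 0, 0],
    [0, 0, 0, 0, 0, 0],
    [0, 0, 0, 0, 0, 0],
    [0, 0, 0, 0, 0, 0],
    [0, 0, 0.01, 0, 0, 0],
    [0, 0, 0.02, 0, 0, 0],
    [0, 0, 0.02, 0, 0, 0],
    [0, 0, 0, 0, 0, 0]
  ]
}}

```text
clock: 8.5
tool_pos: [633.4, 178.9, 141.2]
orientation: [0.672, 0.74, -0.002, -0.001]
ft_force: [-0.4, -0.5, -3.0]
width: 0.715
```

```bash
python3 - <<'E'
from h import *
cv2.imwrite("pics/w4.png",np.hstack([cv2.resize(optics.get_image("wrist"),(400,250)),cv2.resize(optics.get_image("top")[140:230,240:384],(400,250))]))
plan((634,179,71),6)
c=cam("wrist");print(spot("wrist","ring_medium",c),spot("wrist","ring_small",c)); print(proj("wrist",[(643.5,87.9,26),(654.5,-3.7,26),(634,179,26)]).round())
cv2.imwrite("pics/w4b.png",optics.get_image("wrist"))
E
```

```text
rows x8: [-0.0, -0.0001, 0.0091] [-0.0001, 0.0, -0.0011] now [635.  179.2 144. ] jaw 5.5 width 0.715 t 8.6 F [ 1.   0.2 -2.4]
[] []
[[315. 284.]
 [317. 355.]
 [314. 199.]]
```

View pics/w4b.png

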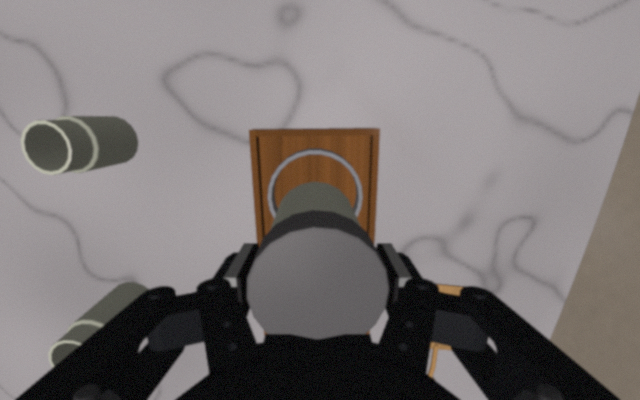

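The wrist view shows the large ring centred at about (315,198), where I predicted (314,199), so the placing is aligned. I'll lower the jar, release and rise.

Emit:
{"fn": "send_rows", "kwargs": {
  "deltas": [
    [0, 0, 0.014, 0, 0, 0],
    [0, 0, 0.014, 0, 0, 0],
    [0, 0, 0.014, 0, 0, 0],
    [0, 0, 0.014, 0, 0, 0],
    [0, 0, 0.01, 0, 0, 0],
    [0, 0, 0.006, 0, 0, 0],
    [0, 0, 0.002, 0, 0, 0],
    [0, 0, 0, 0, 0, 0]
  ]
}}

```text
clock: 9.75
tool_pos: [635.4, 179.4, 70.7]
orientation: [0.672, 0.74, 0.0, 0.0]
ft_force: [0.8, -0.2, -3.0]
width: 0.719
```

Emit:
{"fn": "send_rows", "kwargs": {
  "deltas": [
    [0, 0, 0, 0, 0, 0],
    [0, 0, 0, 0, 0, 0],
    [0, 0, 0, 0, 0, 0],
    [0, 0, 0, 0, 0, 0],
    [0, 0, 0, 0, 0, 0],
    [0, 0, 0, 0, 0, 0],
    [0, 0, 0, 0, 0, 0],
    [0, 0, 0, 0, 0, 0]
  ],
  "fingers": 0
}}

```text
clock: 10.75
tool_pos: [635.0, 179.3, 70.3]
orientation: [0.672, 0.74, -0.0, -0.0]
ft_force: [0.1, -0.1, -0.1]
width: 0.998
```

Emit:
{"fn": "send_rows", "kwargs": {
  "deltas": [
    [0, 0, -0.01, 0, 0, 0],
    [0, 0, -0.02, 0, 0, 0],
    [0, 0, -0.025, 0, 0, 0],
    [0, 0, -0.025, 0, 0, 0],
    [0, 0, -0.025, 0, 0, 0],
    [0, 0, -0.025, 0, 0, 0],
    [0, 0, -0.02, 0, 0, 0],
    [0, 0, 0, 0, 0, 0]
  ]
}}

```text
clock: 11.75
tool_pos: [636.0, 179.4, 222.7]
orientation: [0.672, 0.74, 0.002, 0.001]
ft_force: [-0.5, 0.4, -0.5]
width: 1.0
```

```bash
python3 - <<'E'
from h import *
im=lid(106,(634,179),31)
cv2.imwrite("pics/w5.png",im)
plan((530,-343,200),-33,16)
E
```

```text
pred (np.float64(314.0), np.float64(199.0), np.float64(33.0)) fit [314.5 195.5] 33.1 [634.5 182.7 106. ] tcp [635.3 179.3 221. ]
pred (np.float64(315.0), np.float64(200.0), np.float64(33.0)) fit [315.5 199.5] 32.0 [634.8 179.3 106. ] tcp [634.8 179.3 219.9]
pred (np.float64(315.0), np.float64(200.0), np.float64(33.0)) fit [315.5 198.5] 32.0 [634.  180.4 106. ] tcp [634.6 179.3 219.4]
rows x16: [-0.0339, 0.0007, 0.0012] [-0.0001, 0.0, 0.042] now [634.6 179.3 219.4] jaw 5.5 width 0.998 t 11.9 F [ 0.5 -0.5 -0.1]
```

View pics/w5.png

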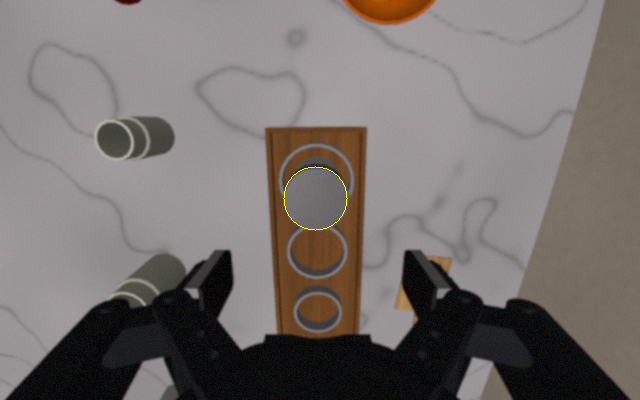

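The large jar stands centred in the large ring: its lid is at (315,198) and measures (634,180), against the ring at (634,179). Next is the medium jar.

Emit:
{"fn": "send_rows", "kwargs": {
  "deltas": [
    [-0.0339, 0.0007, 0.001, 0, 0, 0.042],
    [-0.0339, 0.0007, 0.001, 0, 0, 0.042],
    [-0.0339, 0.0007, 0.001, 0, 0, 0.042],
    [-0.0339, 0.0007, 0.001, 0, 0, 0.042],
    [-0.0339, 0.0007, 0.001, 0, 0, 0.042],
    [-0.0339, 0.0007, 0.001, 0, 0, 0.042],
    [-0.0339, 0.0007, 0.001, 0, 0, 0.042],
    [-0.0339, 0.0007, 0.001, 0, 0, 0.042]
  ]
}}

```text
clock: 12.9
tool_pos: [626.4, -92.7, 212.3]
orientation: [0.788, 0.616, 0.0, 0.0]
ft_force: [0.4, -0.3, 0.5]
width: 0.999
```

Emit:
{"fn": "send_rows", "kwargs": {
  "deltas": [
    [-0.0339, 0.0007, 0.001, 0, 0, 0.042],
    [-0.0339, 0.0007, 0.001, 0, 0, 0.042],
    [-0.0339, 0.0007, 0.001, 0, 0, 0.042],
    [-0.0339, 0.0007, 0.001, 0, 0, 0.042],
    [-0.0339, 0.0007, 0.001, 0, 0, 0.042],
    [-0.0339, 0.0007, 0.001, 0, 0, 0.042],
    [-0.0339, 0.0007, 0.001, 0, 0, 0.042],
    [-0.0339, 0.0007, 0.001, 0, 0, 0.042]
  ]
}}

```text
clock: 13.9
tool_pos: [528.9, -344.5, 204.3]
orientation: [0.879, 0.476, 0.0, 0.0]
ft_force: [0.2, -0.5, 0.1]
width: 0.998
```

Emit:
{"fn": "send_rows", "kwargs": {
  "deltas": [
    [0, 0, 0, 0, 0, 0],
    [0, 0, 0.01, 0, 0, 0],
    [0, 0, 0.02, 0, 0, 0],
    [0, 0, 0.02, 0, 0, 0],
    [0, 0, 0.01, 0, 0, 0],
    [0, 0, 0, 0, 0, 0],
    [0, 0, 0, 0, 0, 0],
    [0, 0, 0, 0, 0, 0]
  ]
}}

```text
clock: 14.9
tool_pos: [530.4, -342.9, 145.1]
orientation: [0.879, 0.477, 0.0, 0.0]
ft_force: [-0.2, 0.2, 0.7]
width: 0.999
```

```bash
python3 - <<'E'
from h import *
im=lid(86,(530.4,-344.1),25.5)
cv2.imwrite("pics/w6.png",im)
plan((530.4,-344.1,50),-33)
E
```

```text
pred (np.float64(318.0), np.float64(221.0), np.float64(34.0)) fit [318.5 219.5] 33.8 [ 531.8 -343.3   86. ] tcp [ 530.4 -342.9  145. ]
pred (np.float64(318.0), np.float64(221.0), np.float64(34.0)) fit [316.5 221.5] 31.9 [ 529.6 -343.7   86. ] tcp [ 530.4 -342.8  144.9]
pred (np.float64(318.0), np.float64(221.0), np.float64(34.0)) fit [319.5 223.5] 33.0 [ 530.6 -346.2   86. ] tcp [ 530.3 -342.8  144.7]
rows x8: [-0.0001, 0.0001, 0.0118] [0.0001, -0.0, -0.0] now [ 530.3 -342.8  144.7] jaw -33.0 width 1.001 t 15.05 F [-0.2  0.2 -0.2]
```

View pics/w6.png

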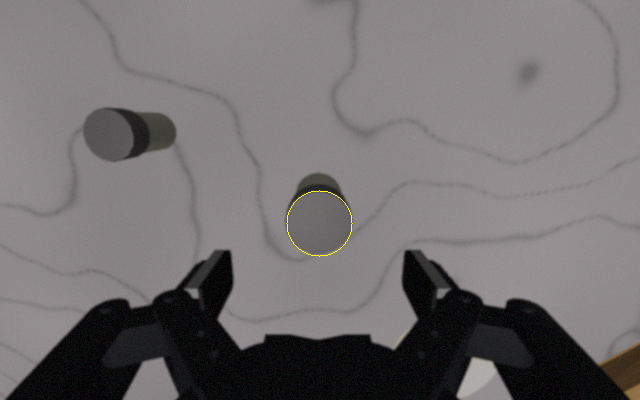

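The medium lid is at (319,222), centred between the fingers with nothing nearby. I'll descend, grip and lift.

Emit:
{"fn": "send_rows", "kwargs": {
  "deltas": [
    [-0.0005, 0, 0.015, 0, 0, 0],
    [-0.0005, 0, 0.016, 0, 0, 0],
    [0, 0, 0.016, 0, 0, 0],
    [0, 0, 0.016, 0, 0, 0],
    [0, 0, 0.016, 0, 0, 0],
    [0, 0, 0.014, 0, 0, 0],
    [0, 0, 0, 0, 0, 0],
    [0, 0, 0, 0, 0, 0]
  ]
}}

```text
clock: 16.05
tool_pos: [529.8, -343.8, 51.8]
orientation: [0.879, 0.477, 0.0, 0.0]
ft_force: [0.1, -0.1, 0.1]
width: 1.0
```

Emit:
{"fn": "send_rows", "kwargs": {
  "deltas": [
    [0, 0, 0, 0, 0, 0],
    [0, 0, 0, 0, 0, 0],
    [0, 0, 0, 0, 0, 0],
    [0, 0, 0, 0, 0, 0],
    [0, 0, 0, 0, 0, 0],
    [0, 0, 0, 0, 0, 0],
    [0, 0, 0, 0, 0, 0],
    [0, 0, 0, 0, 0, 0]
  ],
  "fingers": 1,
  "squeeze": 40
}}

```text
clock: 17.05
tool_pos: [529.9, -343.7, 52.0]
orientation: [0.879, 0.477, 0.0, 0.0]
ft_force: [-0.9, 0.9, 6.0]
width: 0.585
```

Emit:
{"fn": "send_rows", "kwargs": {
  "deltas": [
    [0, 0, -0.005, 0, 0, 0],
    [0, 0, -0.015, 0, 0, 0],
    [0, 0, -0.025, 0, 0, 0],
    [0, 0, -0.03, 0, 0, 0],
    [0, 0, -0.03, 0, 0, 0],
    [0, 0, -0.03, 0, 0, 0],
    [0, 0, -0.02, 0, 0, 0],
    [0, 0, 0, 0, 0, 0]
  ]
}}

```text
clock: 18.05
tool_pos: [530.1, -344.0, 207.8]
orientation: [0.879, 0.477, 0.001, 0.001]
ft_force: [0.0, 0.3, -2.9]
width: 0.585
```

```bash
python3 - <<'E'
from h import *
cv2.imwrite("pics/w7.png",optics.get_image("wrist"))
plan((643.5,88,205),6,16)
E
```

```text
rows x16: [0.0284, 0.0, 0.0001] [0.0, -0.0, -0.0425] now [ 529.6 -343.4  206.4] jaw -33.0 width 0.587 t 18.1 F [-0.3  0.6 -3. ]
```

View pics/w7.png

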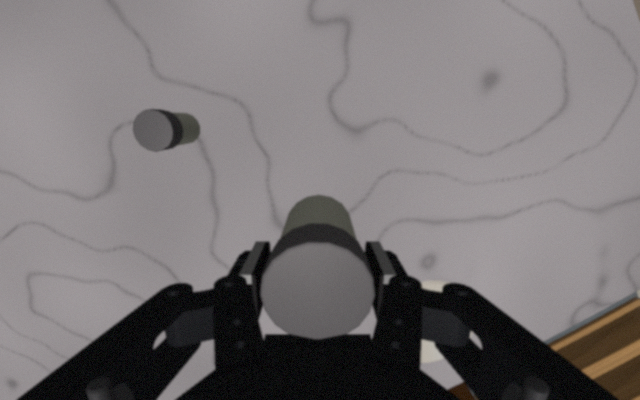

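The medium jar is held upright and centred between the pads at (318,290). I'll carry it to the medium ring.

Emit:
{"fn": "send_rows", "kwargs": {
  "deltas": [
    [0.0284, 0, 0, 0, 0, -0.0425],
    [0.0284, 0, 0, 0, 0, -0.0425],
    [0.0284, 0, 0, 0, 0, -0.0425],
    [0.0284, 0, 0, 0, 0, -0.0425],
    [0.0284, 0, 0, 0, 0, -0.0425],
    [0.0284, 0, 0, 0, 0, -0.0425],
    [0.0284, 0, 0, 0, 0, -0.0425],
    [0.0284, 0, 0, 0, 0, -0.0425]
  ]
}}

```text
clock: 19.1
tool_pos: [623.8, -135.8, 206.3]
orientation: [0.785, 0.62, 0.0, 0.0]
ft_force: [0.4, -0.4, -3.0]
width: 0.583
```

Emit:
{"fn": "send_rows", "kwargs": {
  "deltas": [
    [0.0284, 0, 0, 0, 0, -0.0425],
    [0.0284, 0, 0, 0, 0, -0.0425],
    [0.0284, 0, 0, 0, 0, -0.0425],
    [0.0284, 0, 0, 0, 0, -0.0425],
    [0.0284, 0, 0, 0, 0, -0.0425],
    [0.0284, 0, 0, 0, 0, -0.0425],
    [0.0284, 0, 0, 0, 0, -0.0425],
    [0.0284, 0, 0, 0, 0, -0.0425]
  ]
}}

```text
clock: 20.1
tool_pos: [642.9, 89.5, 206.3]
orientation: [0.668, 0.744, -0.0, 0.0]
ft_force: [0.6, -0.2, -2.5]
width: 0.585
```

Emit:
{"fn": "send_rows", "kwargs": {
  "deltas": [
    [0, 0, 0, 0, 0, 0],
    [0, 0, 0, 0, 0, 0],
    [0, 0, 0, 0, 0, 0],
    [0, 0, 0.01, 0, 0, 0],
    [0, 0, 0.02, 0, 0, 0],
    [0, 0, 0.01, 0, 0, 0],
    [0, 0, 0, 0, 0, 0],
    [0, 0, 0, 0, 0, 0]
  ]
}}

```text
clock: 21.1
tool_pos: [643.2, 87.5, 166.6]
orientation: [0.669, 0.743, 0.0, 0.0]
ft_force: [0.3, 0.1, -2.6]
width: 0.587
```

```bash
python3 - <<'E'
from h import *
c=cam("wrist");cv2.imwrite("pics/w8.png",optics.get_image("wrist"))
print(proj("wrist",[(643.5,88,26),(634,180,106)],c).round())
for i in range(2): plan((643.5,88,60),6); optics.get_image("top")
E
```

```text
[[317. 192.]
 [316.  86.]]
rows x8: [0.0001, 0.0, 0.0134] [0.0001, -0.0, -0.0001] now [643.3  87.6 166.8] jaw 6.0 width 0.586 t 21.15 F [ 0.7 -0.  -1.2]
rows x8: [0.0001, 0.0, 0.0134] [0.0001, -0.0, -0.0001] now [643.4  87.6 166.9] jaw 6.0 width 0.586 t 21.2 F [ 1.   1.1 -2.4]
```

View pics/w8.png

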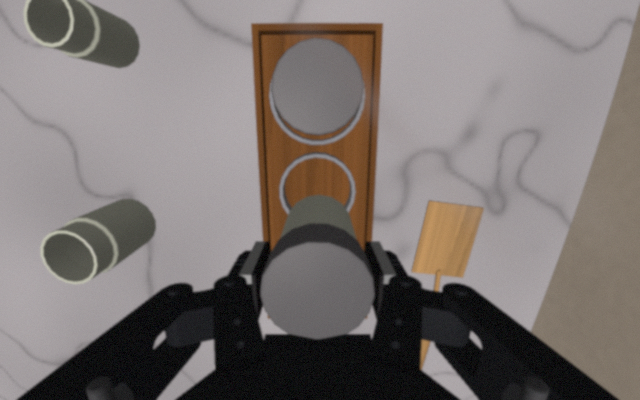

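The medium ring is at (317,191), where I predicted (317,192). I'll lower and release.

Emit:
{"fn": "send_rows", "kwargs": {
  "deltas": [
    [0, 0, 0.02, 0, 0, 0],
    [0, 0, 0.02, 0, 0, 0],
    [0, 0, 0.02, 0, 0, 0],
    [0, 0, 0.02, 0, 0, 0],
    [0, 0, 0.015, 0, 0, 0],
    [0, 0, 0.007, 0, 0, 0],
    [0, 0, 0.004, 0, 0, 0],
    [0, 0, 0, 0, 0, 0]
  ]
}}

```text
clock: 22.25
tool_pos: [643.4, 87.6, 60.8]
orientation: [0.669, 0.743, 0.0, 0.0]
ft_force: [-0.1, 0.1, -2.1]
width: 0.587
```

Emit:
{"fn": "send_rows", "kwargs": {
  "deltas": [
    [0, 0, 0, 0, 0, 0],
    [0, 0, 0, 0, 0, 0],
    [0, 0, 0, 0, 0, 0],
    [0, 0, 0, 0, 0, 0],
    [0, 0, 0, 0, 0, 0],
    [0, 0, 0, 0, 0, 0],
    [0, 0, 0, 0, 0, 0],
    [0, 0, 0, 0, 0, 0]
  ],
  "fingers": 0
}}

```text
clock: 23.25
tool_pos: [643.0, 87.6, 60.3]
orientation: [0.669, 0.743, -0.0, 0.0]
ft_force: [0.6, -0.5, -0.3]
width: 1.005
```

Emit:
{"fn": "send_rows", "kwargs": {
  "deltas": [
    [0, 0, -0.01, 0, 0, 0],
    [0, 0, -0.02, 0, 0, 0],
    [0, 0, -0.025, 0, 0, 0],
    [0, 0, -0.025, 0, 0, 0],
    [0, 0, -0.025, 0, 0, 0],
    [0, 0, -0.025, 0, 0, 0],
    [0, 0, -0.02, 0, 0, 0],
    [0, 0, 0, 0, 0, 0]
  ]
}}

```text
clock: 24.25
tool_pos: [644.0, 87.5, 212.8]
orientation: [0.669, 0.743, 0.002, 0.001]
ft_force: [0.1, -1.6, -0.9]
width: 1.0
```

```bash
python3 - <<'E'
from h import *
im=lid(94,(643.5,88),25.5)
plan((435,-206,200),-25,16)
E
```

```text
pred (np.float64(315.0), np.float64(198.0), np.float64(27.0)) fit [315.5 182.5] 29.4 [642.1 102.7  94. ] tcp [643.3  87.6 211.2]
pred (np.float64(316.0), np.float64(198.0), np.float64(27.0)) fit [316.5 181.5] 29.4 [642.  104.1  94. ] tcp [642.8  87.6 210.1]
pred (np.float64(317.0), np.float64(199.0), np.float64(27.0)) fit [318.5 200.5] 26.0 [645.   86.5  94. ] tcp [642.5  87.6 209.5]
rows x16: [-0.0203, -0.0102, 0.0006] [-0.0001, 0.0, 0.0338] now [642.5  87.6 209.5] jaw 6.0 width 0.998 t 24.4 F [-0.2  0.4 -1.1]
```

Emit:
{"fn": "send_rows", "kwargs": {
  "deltas": [
    [-0.0203, -0.0102, 0.0005, 0, 0, 0.0338],
    [-0.0203, -0.0102, 0.0005, 0, 0, 0.0338],
    [-0.0203, -0.0102, 0.0005, 0, 0, 0.0338],
    [-0.0203, -0.0102, 0.0005, 0, 0, 0.0338],
    [-0.0203, -0.0102, 0.0005, 0, 0, 0.0338],
    [-0.0203, -0.0102, 0.0005, 0, 0, 0.0338],
    [-0.0203, -0.0102, 0.0005, 0, 0, 0.0338],
    [-0.0203, -0.0102, 0.0005, 0, 0, 0.0338]
  ]
}}

```text
clock: 25.4
tool_pos: [558.5, -74.4, 206.3]
orientation: [0.764, 0.645, 0.0, 0.0]
ft_force: [0.4, -0.3, -0.2]
width: 1.003
```

Emit:
{"fn": "send_rows", "kwargs": {
  "deltas": [
    [-0.0203, -0.0102, 0.0005, 0, 0, 0.0338],
    [-0.0203, -0.0102, 0.0005, 0, 0, 0.0338],
    [-0.0203, -0.0102, 0.0005, 0, 0, 0.0338],
    [-0.0203, -0.0102, 0.0005, 0, 0, 0.0338],
    [-0.0203, -0.0102, 0.0005, 0, 0, 0.0338],
    [-0.0203, -0.0102, 0.0005, 0, 0, 0.0338],
    [-0.0203, -0.0102, 0.0005, 0, 0, 0.0338],
    [-0.0203, -0.0102, 0.0005, 0, 0, 0.0338]
  ]
}}

```text
clock: 26.4
tool_pos: [434.6, -206.6, 202.3]
orientation: [0.844, 0.536, 0.0, 0.0]
ft_force: [-0.2, -0.5, 0.0]
width: 0.998
```

Emit:
{"fn": "send_rows", "kwargs": {
  "deltas": [
    [0, 0, 0, 0, 0, 0],
    [0, 0, 0.01, 0, 0, 0],
    [0, 0, 0.02, 0, 0, 0],
    [0, 0, 0.02, 0, 0, 0],
    [0, 0, 0.01, 0, 0, 0],
    [0, 0, 0, 0, 0, 0],
    [0, 0, 0, 0, 0, 0],
    [0, 0, 0, 0, 0, 0]
  ]
}}

```text
clock: 27.4
tool_pos: [436.2, -205.8, 142.9]
orientation: [0.843, 0.537, 0.0, 0.0]
ft_force: [0.2, -1.2, -0.8]
width: 1.003
```

```bash
python3 - <<'E'
from h import *
im=lid(74,(435.5,-206.9),20)
cv2.imwrite("pics/w9.png",im)
plan((435.5,-206.9,41),-25)
E
```

```text
pred (np.float64(316.0), np.float64(217.0), np.float64(26.0)) fit [313.5 213.5] 26.1 [ 434.8 -203.1   74. ] tcp [ 436.2 -205.8  142.9]
pred (np.float64(316.0), np.float64(217.0), np.float64(26.0)) fit [314.5 213.5] 26.3 [ 435.5 -203.4   74. ] tcp [ 436.  -205.7  142.8]
pred (np.float64(317.0), np.float64(217.0), np.float64(26.0)) fit [313.5 215.5] 25.2 [ 434.  -204.5   74. ] tcp [ 436.  -205.7  142.7]
rows x8: [-0.0002, 0.0, 0.0127] [0.0001, -0.0, -0.0001] now [ 436.  -205.7  142.7] jaw -25.0 width 0.999 t 27.55 F [-0.2 -0.2  0.3]
```

View pics/w9.png

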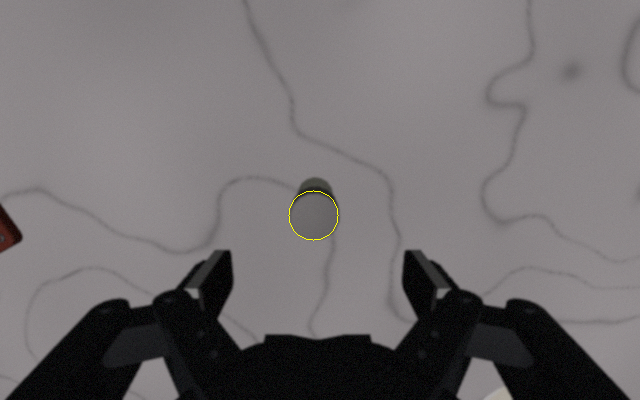

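The small lid is at (314,215), between the fingers and with nothing nearby. I'll descend, grip and lift.

Emit:
{"fn": "send_rows", "kwargs": {
  "deltas": [
    [0, -0.001, 0.018, 0, 0, 0],
    [0, 0, 0.018, 0, 0, 0],
    [0, 0, 0.018, 0, 0, 0],
    [0, 0, 0.018, 0, 0, 0],
    [0, 0, 0.016, 0, 0, 0],
    [0, 0, 0.013, 0, 0, 0],
    [0, 0, 0, 0, 0, 0],
    [0, 0, 0, 0, 0, 0]
  ]
}}

```text
clock: 28.55
tool_pos: [435.1, -205.5, 41.7]
orientation: [0.844, 0.537, 0.0, 0.0]
ft_force: [-0.5, -0.5, -0.3]
width: 0.998
```

Emit:
{"fn": "send_rows", "kwargs": {
  "deltas": [
    [0, 0, 0, 0, 0, 0],
    [0, 0, 0, 0, 0, 0],
    [0, 0, 0, 0, 0, 0],
    [0, 0, 0, 0, 0, 0],
    [0, 0, 0, 0, 0, 0],
    [0, 0, 0, 0, 0, 0],
    [0, 0, 0, 0, 0, 0],
    [0, 0, 0, 0, 0, 0]
  ],
  "fingers": 1,
  "squeeze": 40
}}

```text
clock: 29.55
tool_pos: [435.1, -205.2, 41.7]
orientation: [0.844, 0.537, 0.0, -0.0]
ft_force: [-1.0, 0.2, 5.7]
width: 0.454
```

Emit:
{"fn": "send_rows", "kwargs": {
  "deltas": [
    [0, 0, -0.005, 0, 0, 0],
    [0, 0, -0.015, 0, 0, 0],
    [0, 0, -0.025, 0, 0, 0],
    [0, 0, -0.03, 0, 0, 0],
    [0, 0, -0.03, 0, 0, 0],
    [0, 0, -0.03, 0, 0, 0],
    [0, 0, -0.02, 0, 0, 0],
    [0, 0, 0, 0, 0, 0]
  ]
}}

```text
clock: 30.55
tool_pos: [435.7, -205.7, 198.2]
orientation: [0.844, 0.537, 0.001, 0.001]
ft_force: [0.3, 0.0, -1.3]
width: 0.451
```

```bash
python3 - <<'E'
from h import *
optics.get_image("wrist")
plan((654,-4,200),6,8)
E
```

```text
rows x8: [0.0305, 0.0221, -0.0004] [0.0002, -0.0001, -0.0677] now [ 435.1 -205.4  196.9] jaw -25.0 width 0.452 t 30.6 F [-0.1 -0.4 -0.5]
```

Emit:
{"fn": "send_rows", "kwargs": {
  "deltas": [
    [0.0305, 0.0221, 0, 0, 0, -0.0677],
    [0.0305, 0.0221, 0, 0, 0, -0.0677],
    [0.0305, 0.0221, 0, 0, 0, -0.0677],
    [0.0305, 0.0221, 0, 0, 0, -0.0677],
    [0.0305, 0.0221, 0, 0, 0, -0.0677],
    [0.0305, 0.0221, 0, 0, 0, -0.0677],
    [0.0305, 0.0221, 0, 0, 0, -0.0677],
    [0.0305, 0.0221, 0, 0, 0, -0.0677]
  ]
}}

```text
clock: 31.6
tool_pos: [654.0, -3.0, 194.6]
orientation: [0.669, 0.744, -0.001, -0.001]
ft_force: [1.0, -0.2, -1.5]
width: 0.454
```

Emit:
{"fn": "send_rows", "kwargs": {
  "deltas": [
    [0, 0, 0, 0, 0, 0],
    [0, 0, 0, 0, 0, 0],
    [0, 0, 0, 0, 0, 0],
    [0, 0, 0.01, 0, 0, 0],
    [0, 0, 0.02, 0, 0, 0],
    [0, 0, 0.01, 0, 0, 0],
    [0, 0, 0, 0, 0, 0],
    [0, 0, 0, 0, 0, 0]
  ]
}}

```text
clock: 32.6
tool_pos: [654.1, -3.7, 156.6]
orientation: [0.669, 0.743, 0.0, 0.0]
ft_force: [-0.6, 0.9, -0.7]
width: 0.458
```

```bash
python3 - <<'E'
from h import *
c=cam("wrist");cv2.imwrite("pics/w10.png",optics.get_image("wrist"))
print(proj("wrist",[(654.5,-3.7,26),(643.5,88,94),(634,180,106)],c).round())
plan((654,-4,50),6)
E
```

```text
[[317. 195.]
 [314.  87.]
 [314. -87.]]
rows x8: [-0.0, -0.0, 0.0134] [0.0001, 0.0, 0.0] now [654.3  -3.7 156.8] jaw 6.0 width 0.455 t 32.65 F [-0.9 -0.2 -1.8]
```

View pics/w10.png

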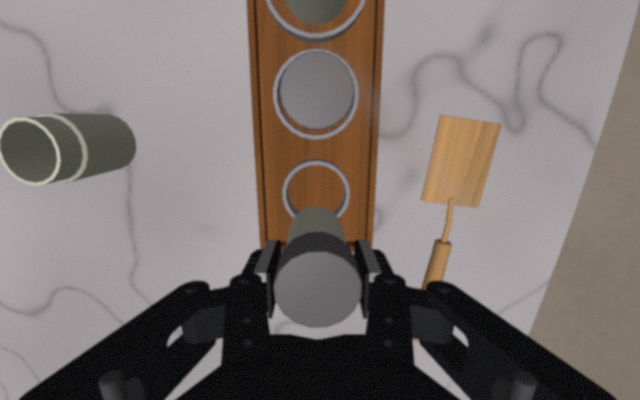

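The small ring is at (316,194), where I predicted (317,195), and the medium jar stands well in its own ring at (317,90). I'll lower, release and rise.

Emit:
{"fn": "send_rows", "kwargs": {
  "deltas": [
    [0, 0, 0.02, 0, 0, 0],
    [0, 0, 0.02, 0, 0, 0],
    [0, 0, 0.02, 0, 0, 0],
    [0, 0, 0.02, 0, 0, 0],
    [0, 0, 0.015, 0, 0, 0],
    [0, 0, 0.007, 0, 0, 0],
    [0, 0, 0.004, 0, 0, 0],
    [0, 0, 0, 0, 0, 0]
  ]
}}

```text
clock: 33.65
tool_pos: [654.2, -3.7, 50.6]
orientation: [0.669, 0.743, 0.0, 0.0]
ft_force: [0.5, -0.0, -0.5]
width: 0.454
```

Emit:
{"fn": "send_rows", "kwargs": {
  "deltas": [
    [0, 0, 0, 0, 0, 0],
    [0, 0, 0, 0, 0, 0],
    [0, 0, 0, 0, 0, 0],
    [0, 0, 0, 0, 0, 0],
    [0, 0, 0, 0, 0, 0],
    [0, 0, 0, 0, 0, 0],
    [0, 0, 0, 0, 0, 0],
    [0, 0, 0, 0, 0, 0]
  ],
  "fingers": 0
}}

```text
clock: 34.65
tool_pos: [653.9, -3.7, 50.3]
orientation: [0.669, 0.743, -0.0, -0.0]
ft_force: [-0.2, 0.5, -0.8]
width: 1.004
```

Emit:
{"fn": "send_rows", "kwargs": {
  "deltas": [
    [0, 0, -0.01, 0, 0, 0],
    [0, 0, -0.02, 0, 0, 0],
    [0, 0, -0.025, 0, 0, 0],
    [0, 0, -0.025, 0, 0, 0],
    [0, 0, -0.03, 0, 0, 0],
    [0, 0, -0.03, 0, 0, 0],
    [0, 0, -0.03, 0, 0, 0],
    [0, 0, 0, 0, 0, 0]
  ]
}}

```text
clock: 35.65
tool_pos: [655.4, -4.1, 224.7]
orientation: [0.669, 0.743, 0.002, 0.002]
ft_force: [-0.1, -0.1, 0.1]
width: 1.001
```

Emit:
{"fn": "send_rows", "kwargs": {
  "deltas": [
    [-0.035, 0, 0, 0, 0, 0],
    [-0.035, 0, 0, 0, 0, 0],
    [-0.035, 0, 0, 0, 0, 0],
    [-0.035, 0, 0, 0, 0, 0],
    [-0.02, 0, 0, 0, 0, 0],
    [-0.01, 0, 0, 0, 0, 0],
    [0, 0, 0, 0, 0, 0],
    [0, 0, 0, 0, 0, 0]
  ]
}}

```text
clock: 36.65
tool_pos: [672.0, -171.0, 220.2]
orientation: [0.668, 0.744, 0.0, -0.0]
ft_force: [-0.6, -0.1, -1.1]
width: 0.998
```

```bash
python3 - <<'E'
from h import *
t=optics.get_image("top"); s=optics.get_image("scene")
a=cv2.resize(t[130:280,180:480],(800,400),interpolation=cv2.INTER_CUBIC)
b=cv2.resize(s[130:310,200:500],(333,200),interpolation=cv2.INTER_CUBIC); b=cv2.copyMakeBorder(b,0,0,0,467,cv2.BORDER_CONSTANT)
w=optics.get_image("wrist"); b[:,333:653]=cv2.resize(w,(320,200))
cv2.imwrite("pics/end.png",np.vstack([a,b]))
print(proj("top",[(634,180,106),(643.5,88,94),(654.5,-3.7,82)]).round(1))
c=cam("top")
for n in "open_large open_medium bowl spatula".split(): print(n,spot("top",n,c))
t0=cv2.imread("pics/top0.png"); d=cv2.absdiff(t,t0).max(2)
for n,(x,y) in dict(openL=(337,250),openM=(279,242),bowl=(235,157),spat=(370,149)).items(): print(n,int((d[y-14:y+15,x-18:x+19]>25).sum()))
s=arm.state(); print(s["tool_pos"],s["clock"])
E
```

```text
[[298.  177.6]
 [327.  180.3]
 [355.6 182.4]]
open_large [([441.0, 24.0, 9.0], 0.62)]
open_medium [([434.0, 213.0, 34.0], 0.72)]
bowl [([694.0, 411.0, 24.0], 0.61)]
spatula [([800.0, 22.0, 6.0], 0.56)]
openL 63
openM 0
bowl 0
spat 0
[ 671.75320822 -172.3621347   220.37971719] 37.0
```

View pics/end.png

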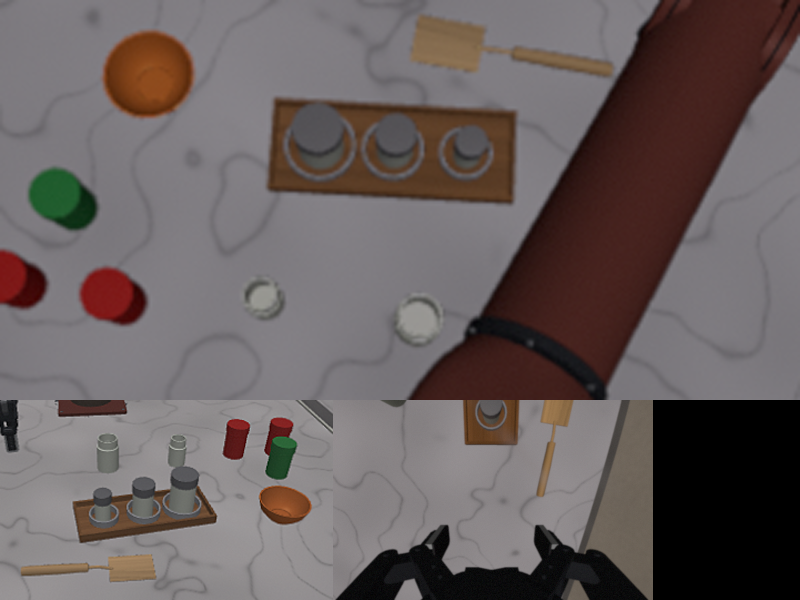

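All three jars stand upright in their own rings, with lids at about (319,130), (396,135) and (470,143) in the enlarged top view. The open jars, bowl and spatula look unmoved.

```bash
python3 -c "
from workcell import order; print(order.finish_job())"
```

```text
the job is handed in; nothing more can be done
None
```

All three closed jars are standing upright in the rings of their own size, and I handed the job in at about 37 s on the robot's clock. I gripped each jar by its lid, set it down about 1 mm above the tray floor and released it. The arm then backed clear of everything.

- **Jars:** The final top and scene views show all three jars upright and inside their rings. After release, the large lid measured about 1 mm from its ring centre. The medium lid was about 2 mm off, but from one fit only, because the first two caught the ring instead. I checked the small jar only in the final pictures; its ring showed within about 1 px of where I expected it just before I lowered the jar.
- **Things to leave alone:** The networks put the open jars, bowl and spatula within 3 mm of where they started. Comparing pictures showed no change at the open medium jar, bowl or spatula. The 63 changed pixels near the open large jar are probably the arm passing through that part of the picture, since the jar itself looks unmoved.

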